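Hold an uncapped cleaner flask down in its sprung refill ring

ROBOT

A 6-joint arm with a two-finger parallel gripper is mounted at the origin on the work surface. World frame = base frame: x ahead of the robot, y to its left, z up, the work surface at z = 0. Lengths are in m, angles in rad, forces in N, time in s.
With the tool pointing down it reaches from about 0.325 to 0.775 m from the base axis. Payload 5.5 kg.
Tool frame: the origin (TCP) lies between the finger pads; the fingertips stand 22 mm ahead of it and the grasp point (between the pads) lies 3 mm ahead of it (ctrl.tips_ahead is the distance from the TCP to the fingertips, in m); x points along the fingers, z is the direction in which the jaws open and shut, and the axes are right-handed (so a half turn about x gives the same grasp; the last joint's range is limited). The gripper opens to 85 mm and grips with 20 to 120 N. Pads are 22 mm wide; open, the fingers measure 114 mm over their backs; the gripper's body (76 mm by 85 mm) begins 54 mm behind the grasp point. The pads swing forward as they close: fully open they stand 13 mm farther back than shut.
Start: joints at [1.05, 0.091, 1.231, -0, 1.82, -0.057], TCP at [0.268, 0.537, 0.253] pointing down, gripper open.
Joint ranges: [-2.87, 2.87], [-0.86, 2.18], [0.17, 2.46], [-1.51, 4.65], [0.06, 2.69], [-2.65, 2.65]. Speed limits (rad/s): [2.57, 2.57, 3.01, 3.14, 3.14, 3.14].

INTERFACE

Orientations are given as a unit quaternion [x, y, z, w].
In Python, from station import ctrl gives the robot as it stands.
- The arm moves only by the shell command python3 -m jog 'ROWS' [FORCE]. ROWS is JSON, a list of rows, each a list of 3 entries, a list of its own where there are three numbers: the finger opening in mm, from 0 to 85.4, then the shift along the tool's x, y, z in units of 30 mm (1.0 is 30 mm), then the turn, a rotation vector about the tool's x, y, z in units of 6 degrees (1.0 is 6 degrees). A call has 1 to 20 rows; each row is the pose to reach, as a shift and turn from the pose commanded when the call began, along the tool's axes at that moment; what a row does not reach only later rows make up. A row lasts 1/10 s, in which the tool goes at most 50 mm and 8.59 degrees, less where a joint would pass 70% of its speed; a pose out of reach is approached as far as the arm can. A call with a gripper value outside its range is refused whole. The fingers move at their own pace and stop on an object; FORCE is the grip in N (left out, the last holds). Time passes only in rows, so rows that repeat a pose let the fingers close. It gives the time, the measured TCP pose, the force and the opening at its end, in the units of the state.
- ctrl.state(): the state, without advancing time (a new reading comes with each control period).
- ctrl.read_camera(name): name is "side" or "top"; returns a dict with "img" (384x512x3 uint8, red, green, blue), "fx", "fy", "cx", "cy" (pixels), "cam_to_world" (4x4, takes a point from camera to world coordinates). Camera axes: x right, y up, looking along -z (the intrinsics and any distortion apply to the point x, -y, -z); pixel columns grow to the right and rows downward; lengths in m; the calibration is good to about 2 mm. A picture is of the moment at which its call begins. There is no depth.
- ctrl.job_done(): hands the job in, once; it reports no verdict.
The state is a dict: "time_s": time; "joint_positions": joint angles; "joint_velocities": joint speeds; "joint_torque": joint torques, N m; "tcp_pos": TCP position; "tool_rot": TCP orientation; "wrist_force": force on the tool from outside, world axes, zero at the start; "wrist_torque": the same for the moment, N m; "gripper_width": opening from 0.0 (shut) to 1.0 (fully open).
Only numpy, scipy, OpenCV 4.12 (cv2) and the standard library are available. Lean on these libraries where they do the work, as an engineer would, in place of code of your own. Each camera call takes 0.05 s, during which the arm holds its last target.

TASK

The round cleaner flask is to be refilled through the valve in its foot: first lift its cap off and park it rim-down, flat in the shallow pocket of the round cap rest, and let go of it. Then set the flask upright in the sprung ring of the cradle, press it all the way down to the stop, and finish while still holding it down there: do not let go, for the spring lifts it again. Leave the solder reel, the parts bin and the circuit board where they are, and do not knock the flask over.

Things in the scene. Friction and masses are not known exactly. Their poses are not given: they have to be found in the camera images.
- flask_mid (a point): Loose white round flask, 125 mm tall, 70 to 140 g, standing on the work surface; point on its axis, 62.5 mm above its foot; z up the axis. Body: a ball 64 mm wide, centre 32 mm above the foot, with a flat foot 36 mm wide. Straight neck 22 mm wide from 68 to 125 mm above the foot (capped above 111 mm at first). Carry it by the neck.
- cap_mid (a point): Loose ribbed grey cap, 25 g, 33 mm wide, 40 mm tall, a cup upside down; point on its axis 20 mm above the rim; z from open rim to closed top. It sits loosely on the flask's neck, rim 111 mm and top 151 mm above the flask's foot, neck 14 mm inside, and lifts straight off. Grip it with the fingertips 10 mm or more above the rim, so that they clear the pocket's lip.
- pocket (a point): Centre of the floor of the pocket in the round metal cap rest, a fixed dish 60 mm wide and 16 mm tall. The pocket is round, about 40 mm wide at its bottom, its floor 10 mm above the work surface, its lip 6 mm above its floor. z up.
- cap_rest: The cap rest itself: origin under its centre, on the work surface.
- cradle: The fixed sprung cradle: a round grey base 112 mm wide and 12 mm thick, on it a coil spring that carries an aluminium ring, and two upright guide pins 45 mm to either side of the centre along the cradle's x, which reach 78 mm above the work surface. Origin under its centre, on the work surface; z up.
- ring_seat (a point): Centre of the ring's top face; moves with the ring: 72 mm above the work surface when up, 52 mm when fully down. z up. The ring is 12 mm thick, 72 mm wide outside, 52 mm inside. The flask's ball sits on its inner edge: the seated flask's foot is 13 mm below, and flask_mid 49 mm above, this point.
- ring (a joint): How far the ring is pressed down, in m: 0 = up (as at the start), 0.020 = down on the stop. The spring needs about 4 N before the ring starts to go down and about 12 N at the stop; the flask's weight alone does not press it down.
- solder_reel: Bystander: reel of solder lying flat, 60 mm wide, 46 mm tall; origin under its centre.
- parts_bin: Bystander: open black bin, 110 x 150 x 50 mm; origin under its centre.
- circuit_board: Bystander: flat green circuit board, 80 x 110 mm, parts on it to 12 mm high; origin under its centre.
Mind the look-alikes: they are no part of the job. There is more than one size of the cap_rest; the job needs the middle-sized. Of the things that look like the cradle, take the one that is farthest to the robot's left at the start.

How it is judged:
By the outcome, as a careful person would: the job done as asked, in the order asked, and still so for the second after the job is handed in, while the arm keeps its last pose, push and grip.
It also fails if it takes over 58 s, if anything falls off the work surface, if the arm or the gripper's body presses on something with over 40 N, if the wrist force passes 120 N, or if a joint passes its speed limit or range.

## Working session

There is one attempt and no reset: what is moved stays moved. The work goes in short steps, Python scripts to look and compute and a shell command to move; the robot and the scene stay as the last step left them, time stands still between calls to the robot, and variables do not carry over. Pictures are saved under pics/ and viewed, and the job is handed in when it is done.

```bash
ls; mkdir -p pics; python3 - <<'E'
from station import ctrl
import cv2,numpy as np
s=ctrl.state();print(s['time_s'],s['tcp_pos'],s['tool_rot'],s['gripper_width'],s['wrist_force'])
for n in('side','top'):
    c=ctrl.read_camera(n);print(n,{k:v for k,v in c.items() if k!='img'})
    cv2.imwrite(f'pics/{n}0.png',cv2.resize(c['img'][:,:,::-1],(800,600),interpolation=cv2.INTER_CUBIC))
    np.save(f'pics/{n}0.npy',c['img'])
E
```

```text
pics
0.0 [0.26830936 0.53640581 0.25216016] [-0.37201244  0.60213764  0.37136659  0.60093582] 1.0007271003764573 [-0.24747983  0.35818328 -1.53916953]
side {'fx': 385.3255692702336, 'fy': 385.3255692702336, 'cx': 259.7147852039064, 'cy': 189.87066372650648, 'cam_to_world': array([[ 0.91388551,  0.20614958, -0.34973651,  0.21926184],
       [-0.40589931,  0.44767877, -0.79676186, -0.81834916],
       [-0.00768252,  0.87010693,  0.49280311,  0.61264921],
       [ 0.        ,  0.        ,  0.        ,  1.        ]])}
top {'fx': 354.5583070862549, 'fy': 354.5583070862549, 'cx': 256.57267705684177, 'cy': 193.81265341033728, 'cam_to_world': array([[ 0.00924557,  0.99169671, -0.12826596,  0.4701734 ],
       [-0.99937244,  0.0047775 , -0.03509852, -0.03758287],
       [-0.0341943 ,  0.12850997,  0.99111853,  0.93118932],
       [ 0.        ,  0.        ,  0.        ,  1.        ]])}
```

View pics/side0.png

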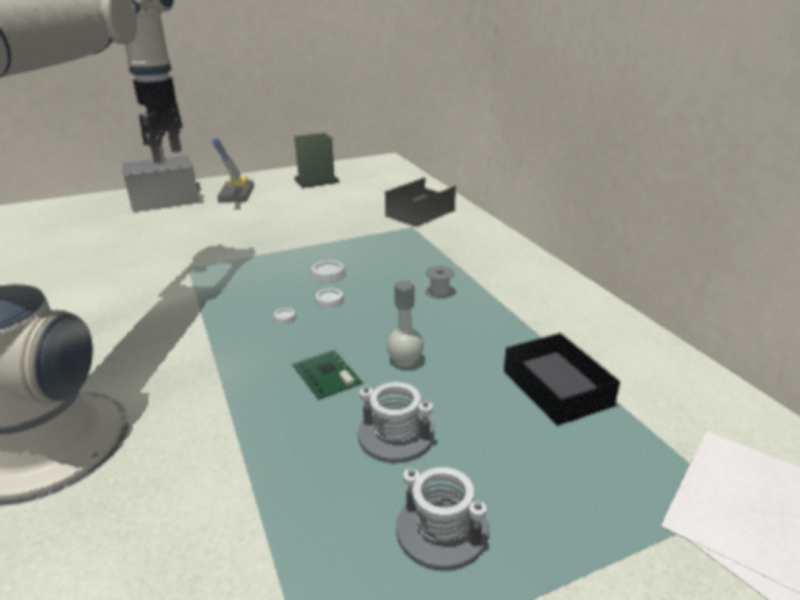

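View pics/top0.png

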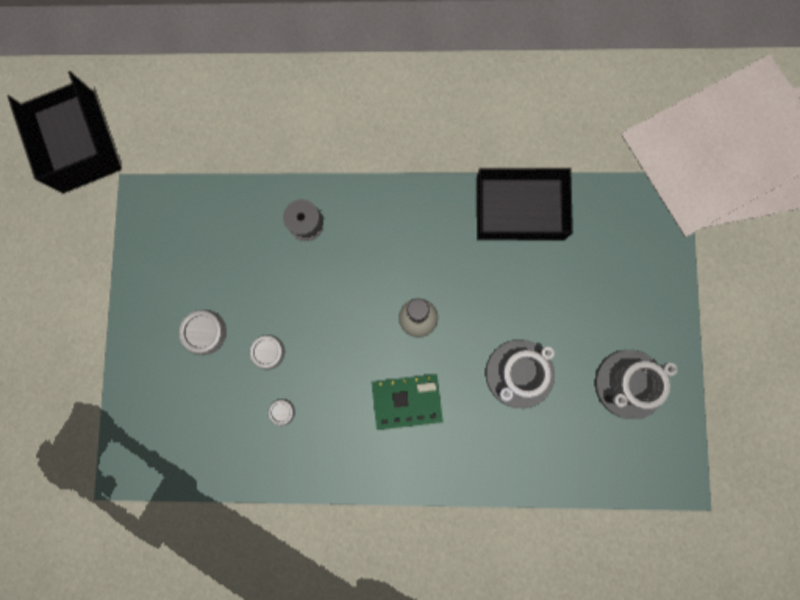

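Candidates in the top picture (800x600 pixels):
- **Cap rests:** large (202,331), middle (266,352) and small (281,411). I choose the middle one.
- **Cradles:** (520,373) is farther left (+y) and (632,385) is farther right. I choose (520,373).
- **Flask and cap:** only one, at (418,315).

I'll check these in close crops.

```bash
python3 - <<'E'
import cv2,numpy as np
def crop(n,u,v,w,h,s):
    im=np.load(f'pics/{n}0.npy')[:,:,::-1]
    return cv2.resize(im[v:v+h,u:u+w],(w*s,h*s),interpolation=cv2.INTER_CUBIC)
a=crop('top',110,185,255,95,3);cv2.imwrite('pics/ctop.png',a)
b=crop('side',170,160,130,140,4);cv2.imwrite('pics/cside.png',b)
E
```

```text
(no output)
```

View pics/ctop.png

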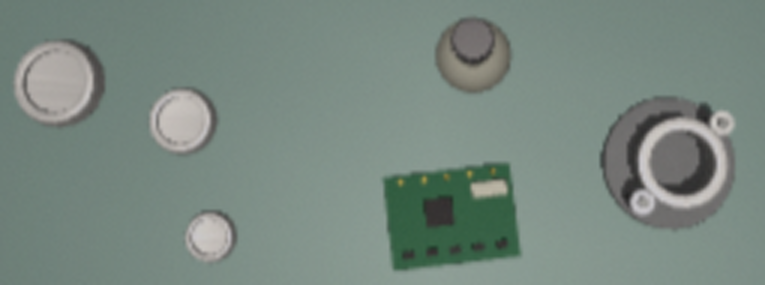

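View pics/cside.png

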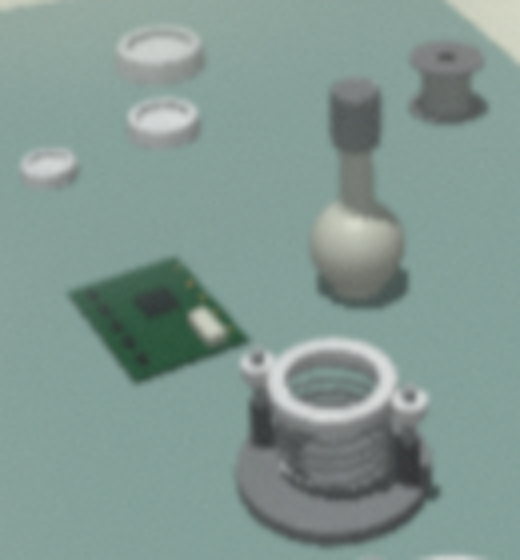

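```bash
cat > h.py <<'E'
import numpy as np,cv2
CAL={'side':(385.3255692702336,259.7147852039064,189.87066372650648,np.array([[ 0.91388551,  0.20614958, -0.34973651,  0.21926184],[-0.40589931,  0.44767877, -0.79676186, -0.81834916],[-0.00768252,  0.87010693,  0.49280311,  0.61264921],[0,0,0,1]])),
'top':(354.5583070862549,256.57267705684177,193.81265341033728,np.array([[ 0.00924557,  0.99169671, -0.12826596,  0.4701734 ],[-0.99937244,  0.0047775 , -0.03509852, -0.03758287],[-0.0341943 ,  0.12850997,  0.99111853,  0.93118932],[0,0,0,1]]))}
F=np.diag([1,-1,-1.])
def proj(n,P):
    f,cx,cy,T=CAL[n]; P=np.atleast_2d(P)
    q=(P-T[:3,3])@T[:3,:3]@F
    return np.c_[cx+f*q[:,0]/q[:,2],cy+f*q[:,1]/q[:,2]]
def Pm(n):
    f,cx,cy,T=CAL[n];K=np.array([[f,0,cx],[0,f,cy],[0,0,1]]);R=F@T[:3,:3].T
    return K@np.c_[R,-R@T[:3,3]]
def tri(pt,ps):
    X=cv2.triangulatePoints(Pm('top'),Pm('side'),np.array(pt,float).reshape(2,1),np.array(ps,float).reshape(2,1))[:,0]
    X=X[:3]/X[3]
    return X,proj('top',X)[0]-pt,proj('side',X)[0]-ps
def circ(c,r,n=60):
    t=np.linspace(0,2*np.pi,n);return np.c_[c[0]+r*np.cos(t),c[1]+r*np.sin(t),0*t+c[2]]
E
python3 - <<'E'
from h import *
ct=lambda x,y:((x+.5)/3-.5+110,(y+.5)/3-.5+185)
cs=lambda x,y:((x+.5)/4-.5+170,(y+.5)/4-.5+160)
for k,a,b in [('captop',(473,38),(356,91)),('ringtop',(684,162),(332,375)),('lip',(181,120),(163,115)),('ball',(473,55),(357,248)),('pinA',(643,202),(257,360)),('pinB',(722,122),(409,398))]:
    print(k,*[np.round(x,4) for x in tri(ct(*a),cs(*b))])
E
```

```text
captop [ 0.5623 -0.0334  0.1495] [-0.2165  0.5863] [ 0.4609 -0.063 ]
ringtop [ 0.4731 -0.2009  0.0747] [-0.1785  0.5042] [ 0.4886 -0.0523]
lip [0.5054 0.2193 0.0165] [-0.1625  0.5138] [ 0.3754 -0.0121]
ball [ 0.562  -0.0329  0.0297] [-0.1844  0.5065] [ 0.4318 -0.0545]
pinA [ 0.4413 -0.1685  0.0722] [-0.1766  0.5253] [ 0.4987 -0.0362]
pinB [ 0.5051 -0.2322  0.0714] [-0.1974  0.5312] [ 0.5269 -0.0745]
```

```bash
cat >> h.py <<'E'
from scipy.spatial.transform import Rotation as R
def shift(d,q):  # world delta -> tool units
    return np.round(R.from_quat(q).as_matrix().T@np.array(d)/0.03,3)
E
python3 - <<'E'
from h import *
from station import ctrl
s=ctrl.state();q=s['tool_rot'];print(ctrl.tips_ahead,np.round(R.from_quat(q).as_matrix(),4),s['tcp_pos'])
print(shift(np.array([.562,-.033,.25])-s['tcp_pos'],q))
g={}
for n in('top','side'):
    im=cv2.resize(np.load(f'pics/{n}0.npy')[:,:,::-1],None,fx=4,fy=4,interpolation=cv2.INTER_CUBIC)
    for c,r in [((.562,-.033,.151),.0165),((.562,-.033,.111),.0165),((.4731,-.2009,.072),.036),((.4731,-.2009,.072),.026),((.4731,-.2009,.012),.056),((.5054,.2193,.016),.03),((.5054,.2193,0),.03),((.562,-.033,.032),.032)]:
        p=((proj(n,circ(c,r))+.5)*4-.5)
        cv2.polylines(im,[p.round().astype(int)],True,(0,0,255),1)
    g[n]=im
t=g['top'];s_=g['side']
def at(n,c,w=190):
    p=((proj(n,c)[0]+.5)*4).astype(int);return cv2.resize(g[n][p[1]-w//2:p[1]+w//2+60,p[0]-w//2:p[0]+w//2],(266,290))
cs=[(.562,-.033,.11),(.4731,-.2009,.07),(.5054,.2193,.016)]
cv2.imwrite('pics/ov.png',np.vstack([np.hstack([at(n,c) for c in cs]) for n in g]))
E
```

```text
0.022 [[-9.000e-04 -8.944e-01  4.473e-01]
 [-1.500e-03  4.473e-01  8.944e-01]
 [-1.000e+00  1.000e-04 -1.800e-03]] [0.26829593 0.53642971 0.25225187]
[  0.095 -17.247 -12.596]
```

View pics/ov.png

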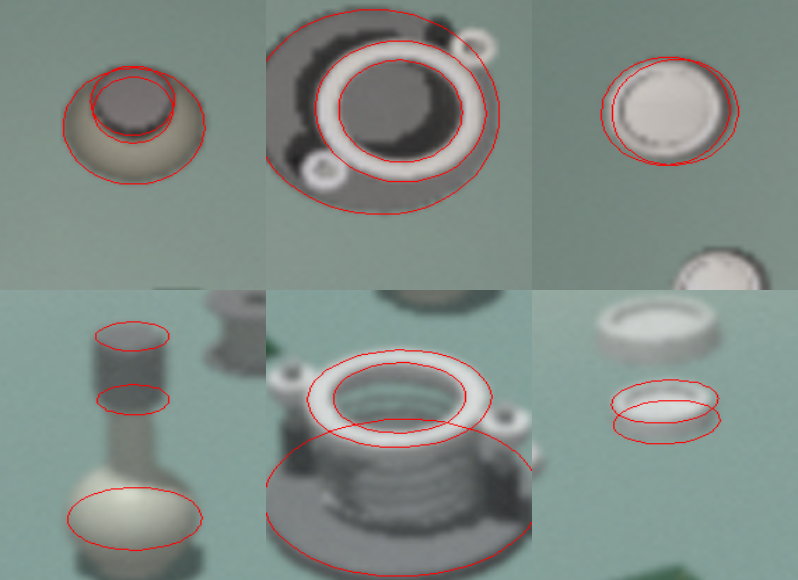

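```bash
python3 - <<'E'
from h import *
o=[]
for n,th in(('top',1),('side',1)):
    im=np.load(f'pics/{n}0.npy')[:,:,::-1]
    p=proj(n,(.5054,.2193,.012))[0].astype(int)
    c=im[p[1]-20:p[1]+20,p[0]-24:p[0]+24]; b=cv2.resize(c,None,fx=8,fy=8,interpolation=cv2.INTER_CUBIC)
    r=b[:,:,2].astype(int)
    t=(np.percentile(r,98)+np.median(r))//2
    m=(r>t).astype(np.uint8);nb,l,st,ce=cv2.connectedComponentsWithStats(m)
    for s,k in zip(st[1:],ce[1:]):
        if s[4]>300:print(n,t,s/8,(k+.5)/8-.5+[p[0]-24,p[1]-20])
    for c0,rr in (((.5054,.2193,.016),.03),((.5054,.2193,.01),.02),((.5054,.2193,.0),.03)):
        q=((proj(n,circ(c0,rr))-[p[0]-24,p[1]-20]+.5)*8).astype(int);cv2.polylines(b,[q],True,(0,0,255),1)
    o.append(b)
cv2.imwrite('pics/dish.png',np.hstack(o))
E
```

```text
top 156.0 [  14.25    10.375   19.75    19.875 2354.375] [169.85907552 224.74280263]
side 169.0 [ 13.5     0.     20.25    7.375 879.875] [208.9733183  171.96149133]
side 169.0 [ 16.125  16.25   17.125   8.5   744.25 ] [210.19982365 189.30666359]
side 169.0 [ 0.    28.875  2.5    4.75  71.5  ] [186.52993881 199.70301573]
```

View pics/dish.png

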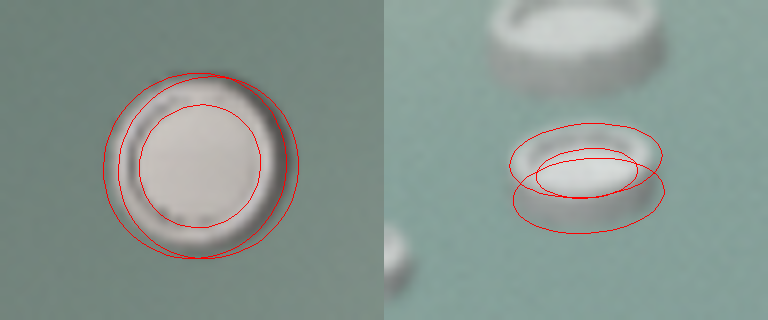

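```bash
python3 -m jog '[[85,[0,-0.8,-0.6],[0,0,0]],[85,[0,-1.8,-1.3],[0,0,0]],[85,[0,-2.8,-2.0],[0,0,0]],[85,[0,-3.9,-2.8],[0,0,0]],[85,[0,-5.0,-3.6],[0,0,0]],[85,[0,-6.1,-4.4],[0,0,0]],[85,[0,-7.2,-5.2],[0,0,0]],[85,[0,-8.3,-6.0],[0,0,0]],[85,[0,-9.4,-6.8],[0,0,0]],[85,[0,-10.5,-7.6],[0,0,0]],[85,[0,-11.6,-8.4],[0,0,0]],[85,[0,-12.7,-9.2],[0,0,0]],[85,[0,-13.8,-10.0],[0,0,0]],[85,[0,-14.9,-10.8],[0,0,0]],[85,[0,-15.8,-11.5],[0,0,0]],[85,[0,-16.5,-12.0],[0,0,0]],[85,[0.1,-17.0,-12.4],[0,0,0]],[85,[0.1,-17.25,-12.6],[0,0,0]],[85,[0.1,-17.25,-12.6],[0,0,0]]]' 25
python3 - <<'E'
from h import *
from station import ctrl
s=ctrl.state();q=s['tool_rot'];print(np.round(R.from_quat(q).as_matrix(),4),s['tcp_pos'],s['wrist_force'])
print(shift(np.array([.562,-.033,.147])-s['tcp_pos'],q))
for n in('side','top'):
    c=ctrl.read_camera(n);np.save(f'pics/{n}1.npy',c['img'])
    p=proj(n,(.562,-.033,.2))[0].astype(int)
    cv2.imwrite(f'pics/{n}1.png',cv2.resize(c['img'][p[1]-60:p[1]+70,p[0]-60:p[0]+60,::-1],(480,520),interpolation=cv2.INTER_CUBIC))
E
```

```text
time_s: 2.0
tcp_pos: [0.5622, -0.0337, 0.2495]
tool_rot: [-0.371, 0.602, 0.372, 0.601]
wrist_force: [-0.1, -0.1, -0.3]
gripper_width: 0.994
[[-1.500e-03 -8.937e-01  4.486e-01]
 [ 2.000e-04  4.486e-01  8.937e-01]
 [-1.000e+00  1.400e-03 -5.000e-04]] [ 0.56216393 -0.03371242  0.24952072] [-0.05550204 -0.06153067 -0.32139499]
[3.417 0.011 0.021]
```

View pics/side1.png

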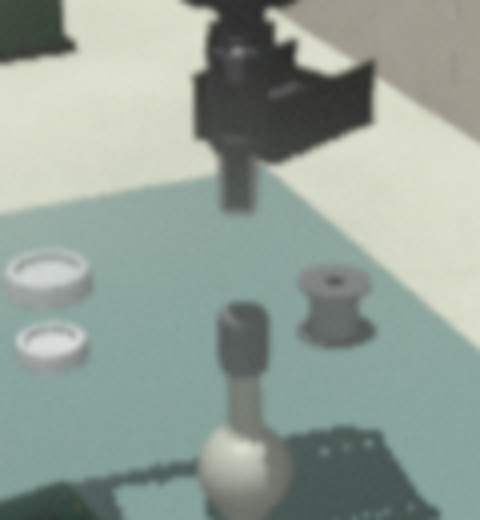

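View pics/top1.png

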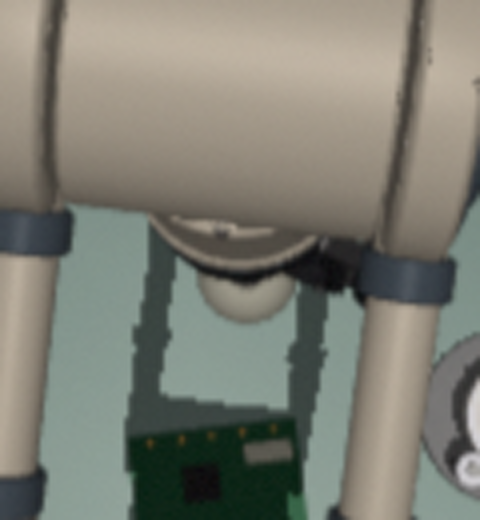

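```bash
python3 - <<'E'
from h import *
p=proj('side',(.562,-.033,.2))[0].astype(int)
t=np.array([.5622,-.0337,.2495]);z=np.array([.4486,.8937,0])
for d in(-.05,-.0427,.0427):
    for h in(-.022,-.009): print(d,h,(proj('side',t+d*z+[0,0,h])[0]-p+60)*4)
E
```

```text
-0.05 -0.022 [239.10611151 235.91156407]
-0.05 -0.009 [238.876068   215.43462638]
-0.0427 -0.022 [239.75261564 230.49866548]
-0.0427 -0.009 [239.5288555  210.12854286]
0.0427 -0.022 [246.6890588  172.42283651]
0.0427 -0.009 [246.52851514 153.23287826]
```

```bash
python3 -m jog '[[85,[0.4,0,0],[0,0,0]],[85,[0.9,0,0],[0,0,0]],[85,[1.4,0,0],[0,0,0]],[85,[1.9,0,0],[0,0,0]],[85,[2.4,0,0],[0,0,0]],[85,[2.8,0,0],[0,0,0]],[85,[3.2,0,0],[0,0,0]],[85,[3.45,0,0],[0,0,0]],[85,[3.45,0,0],[0,0,0]],[60,[3.45,0,0],[0,0,0]],[45,[3.45,0,0],[0,0,0]],[40,[3.45,0,0],[0,0,0]],[35,[3.45,0,0],[0,0,0]],[30,[3.45,0,0],[0,0,0]],[25,[3.45,0,0],[0,0,0]],[25,[3.45,0,0],[0,0,0]],[25,[3.45,0,0],[0,0,0]],[25,[3.45,0,0],[0,0,0]],[25,[3.45,0,0],[0,0,0]]]' 30
cat > look.py <<'E'
import sys
from h import *
from station import ctrl
# look.py tag cam x y z half
tag,n=sys.argv[1:3];c3=list(map(float,sys.argv[3:6]));w=int(sys.argv[6])
c=ctrl.read_camera(n);np.save(f'pics/{tag}.npy',c['img']);p=proj(n,c3)[0].astype(int)
x0=max(0,p[0]-w);y0=max(0,p[1]-w);im=c['img'][y0:y0+2*w,x0:x0+2*w,::-1]
s=560//(2*w);print('off',x0,y0,'scale',s)
cv2.imwrite(f'pics/{tag}.png',cv2.resize(im,None,fx=s,fy=s,interpolation=cv2.INTER_CUBIC))
E
python3 look.py side2 side .562 -.033 .12 50
```

```text
time_s: 4.0
tcp_pos: [0.5623, -0.0329, 0.1472]
tool_rot: [-0.372, 0.601, 0.372, 0.602]
wrist_force: [0.9, 0.3, 4.0]
gripper_width: 0.33
off 209 142 scale 5
```

View pics/side2.png

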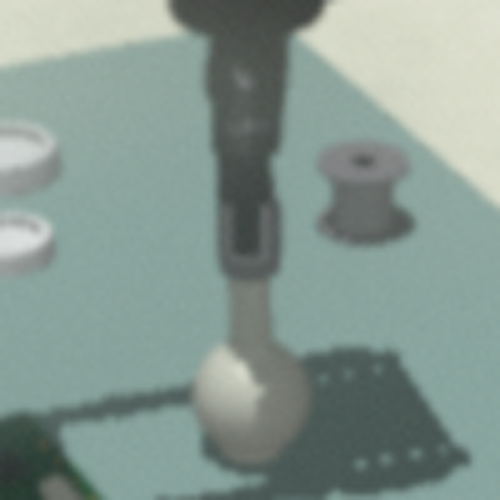

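```bash
python3 -m jog '[[25,[0,0,0],[0,0,0]],[25,[0,0,0],[0,0,0]],[25,[-0.1,0,0],[0,0,0]],[25,[-0.2,0,0],[0,0,0]],[25,[-0.4,0,0],[0,0,0]],[25,[-0.6,0,0],[0,0,0]],[25,[-0.9,0,0],[0,0,0]],[25,[-1.2,0,0],[0,0,0]],[25,[-1.5,0,0],[0,0,0]],[25,[-1.8,0,0],[0,0,0]],[25,[-1.8,0,0],[0,0,0]]]' 30
python3 look.py side3 side .562 -.033 .12 50
```

```text
time_s: 5.15
tcp_pos: [0.5628, -0.033, 0.203]
tool_rot: [-0.372, 0.601, 0.371, 0.602]
wrist_force: [-0.0, 1.2, 0.4]
gripper_width: 0.324
off 209 142 scale 5
```

View pics/side3.png

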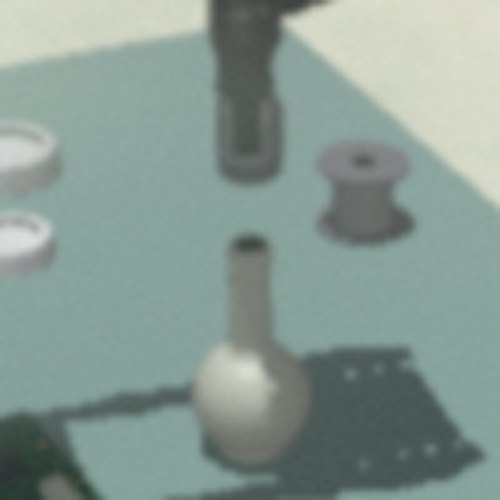

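```bash
python3 - <<'E'
from h import *
for z in(.160,.167,.174):
    q=proj('side',circ((.5628,-.033,z),.0165));print(z,q[:,1].max(),q[:,0].min(),q[:,0].max())
q=proj('side',circ((.5628,-.033,.207),.0165));print(q[:,1].min())
im=np.load('pics/side3.npy');print(im[166:186,258].mean(1).round(),im[160,248:270].mean(1).round(),im[176,248:270].mean(1).round())
from station import ctrl
s=ctrl.state();print(shift(np.array([.5054,.2193,.150])-s['tcp_pos'],s['tool_rot']),R.from_quat(s['tool_rot']).as_matrix().round(4),s['wrist_force'])
E
```

```text
0.16 181.62784314696015 252.62265468961658 265.74394818352687
0.167 179.13050489016712 252.57582456156354 265.74402736121107
0.174 176.6149861467244 252.52865839162237 265.7441071068136
158.7385631901149
[ 83.  84.  85.  82.  82.  80.  85.  98. 103. 101.  94.  95. 110. 133.
 149. 152. 153. 153. 151. 152.] [155. 155. 154. 144. 120.  99.  88.  86.  86.  86.  86.  86.  87.  86.
  91. 109. 133. 149. 153. 153. 154. 154.] [153. 153. 152. 149. 133. 112.  96.  94.  94.  96.  94.  93.  93.  93.
  92.  94. 112. 133. 147. 153. 153. 153.]
[1.725 5.469 6.667] [[ 1.900e-03 -8.944e-01  4.474e-01]
 [-2.000e-04  4.474e-01  8.944e-01]
 [-1.000e+00 -1.800e-03  7.000e-04]] [ 0.27122108  0.59578406 -0.51508945]
```

```bash
python3 -m jog '[[25,[0,0.3,0.36],[0,0,0]],[25,[0,0.8,0.97],[0,0,0]],[25,[0,1.4,1.7],[0,0,0]],[25,[0,2.1,2.56],[0,0,0]],[25,[0,2.8,3.41],[0,0,0]],[25,[0,3.5,4.27],[0,0,0]],[25,[0,4.1,5.0],[0,0,0]],[25,[0,4.7,5.73],[0,0,0]],[25,[0,5.1,6.22],[0,0,0]],[25,[0,5.35,6.52],[0,0,0]],[25,[0,5.47,6.67],[0,0,0]],[25,[0.6,5.47,6.67],[0,0,0]],[25,[1.3,5.47,6.67],[0,0,0]],[25,[2.1,5.47,6.67],[0,0,0]],[25,[2.9,5.47,6.67],[0,0,0]],[25,[3.6,5.47,6.67],[0,0,0]],[25,[4.1,5.47,6.67],[0,0,0]],[25,[4.4,5.47,6.67],[0,0,0]],[25,[4.4,5.47,6.67],[0,0,0]],[25,[4.4,5.47,6.67],[0,0,0]]]' 30
python3 look.py side4 side .505 .219 .05 40;python3 look.py top4 top .505 .219 .05 40
python3 - <<'E'
from h import *
from station import ctrl
s=ctrl.state();print(s['tcp_pos'],shift(np.array([.5054,.2193,.0455])-s['tcp_pos'],s['tool_rot']),R.from_quat(s['tool_rot']).as_matrix().round(4),s['wrist_force'])
E
```

```text
time_s: 7.2
tcp_pos: [0.5054, 0.2195, 0.0696]
tool_rot: [-0.372, 0.601, 0.372, 0.602]
wrist_force: [0.3, 0.4, 0.2]
gripper_width: 0.322
off 169 139 scale 7
off 126 184 scale 7
[0.50565672 0.21966543 0.07025888] [ 0.825  0.004 -0.016] [[ 2.200e-03 -8.943e-01  4.474e-01]
 [ 8.000e-04  4.474e-01  8.943e-01]
 [-1.000e+00 -1.600e-03  1.700e-03]] [0.82889337 0.00714196 0.05511987]
```

View pics/side4.png

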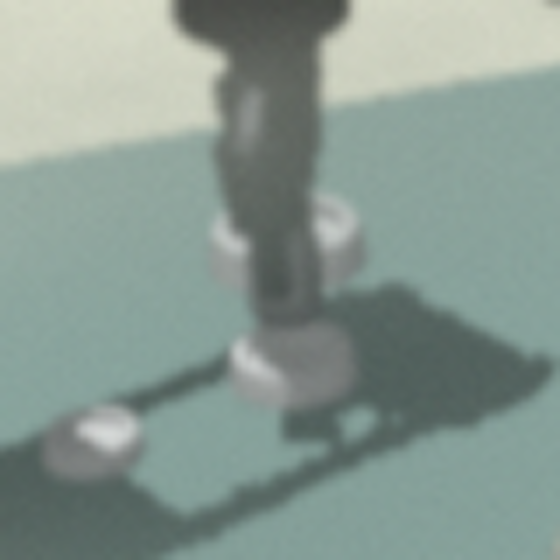

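View pics/top4.png

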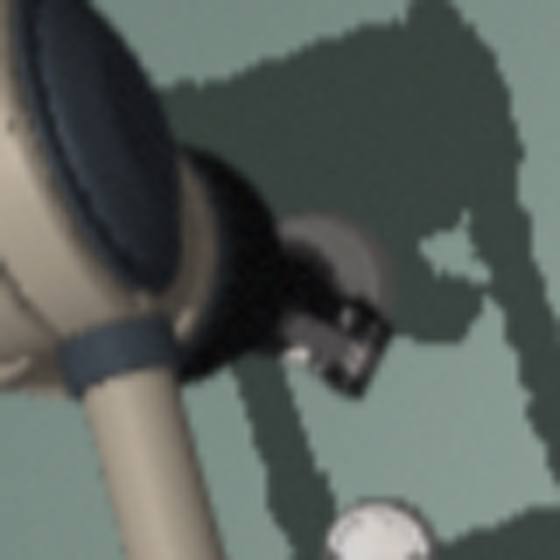

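```bash
python3 - <<'E'
from h import *
im=np.load('pics/side4.npy')
print(proj('side',(.5054,.2195,.045)),proj('side',(.5054,.2193,.016)),proj('side',(.5054,.2193,.0)))
for v in(178,180,182,184,190,192,194,196): print(v,im[v,198:224].mean(1).round().astype(int))
E
```

```text
[[210.09225188 180.38871521]] [[210.76259018 188.49073744]] [[211.11526229 192.86533102]]
178 [151 148 151 152 153 147 127 104  88  84  82  85  93 102 100  94 101 125
 134 132 130 138 144 147 150 147]
180 [151 153 151 151 149 145 126 106  88  83  81  81  91 101  99  94 102 128
 133 123 120 122 124 124 120 109]
182 [152 152 151 150 151 148 129 111  99  95  94  95  98  99  95  91  92  98
  99  99  99  95  96  96  94  97]
184 [150 152 151 151 150 150 143 124 103  92  93  93  92  93  91  94  98 100
  97  96  92  95  94  93  93  94]
190 [132 119 106 121 168 195 192 189 163 135 123 119 119 117 120 119 119 120
 121 121 116 105  97  91  89  90]
192 [ 94  95 102 123 143 160 172 182 183 179 166 142 127 125 123 122 124 126
 123 121 116 108  98  89  91  92]
194 [129 134 141 147 149 149 153 155 157 159 158 151 139 128 127 126 126 125
 122 116 110  99  92  89  90  89]
196 [150 150 150 150 149 147 147 147 147 150 149 144 132 125 121 116 112 107
 101  97  97  98 101 100  95  91]
```

```bash
python3 -m jog '[[25,[0.2,0,0],[0,0,0]],[25,[0.4,0,0],[0,0,0]],[25,[0.55,0,0],[0,0,0]],[25,[0.65,0,0],[0,0,0]],[25,[0.72,0,0],[0,0,0]],[25,[0.72,0,0],[0,0,0]],[25,[0.72,0,0],[0,0,0]]]' 30; python3 -m jog '[[25,[0.03,0,0],[0,0,0]],[25,[0.06,0,0],[0,0,0]],[25,[0.06,0,0],[0,0,0]]]'
```

```text
time_s: 8.0
tcp_pos: [0.505, 0.2195, 0.0473]
tool_rot: [-0.372, 0.601, 0.372, 0.602]
wrist_force: [-0.8, -0.2, -0.2]
gripper_width: 0.331
time_s: 8.3
tcp_pos: [0.5051, 0.2195, 0.0462]
tool_rot: [-0.372, 0.601, 0.372, 0.602]
wrist_force: [-1.9, -0.9, 4.4]
gripper_width: 0.328
```

```bash
python3 -m jog '[[25,[0.04,0,0],[0,0,0]],[25,[0.04,0,0],[0,0,0]]]';python3 look.py side5 side .505 .219 .05 40
```

```text
time_s: 8.5
tcp_pos: [0.5052, 0.2195, 0.0461]
tool_rot: [-0.372, 0.601, 0.372, 0.602]
wrist_force: [-4.8, -1.9, 10.3]
gripper_width: 0.327
off 169 139 scale 7
```

View pics/side5.png

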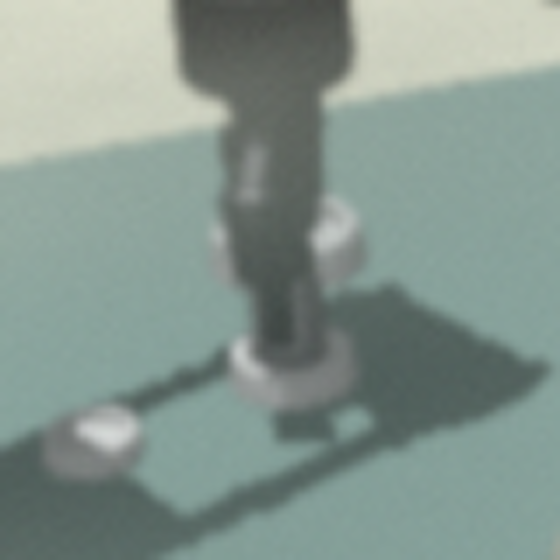

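```bash
python3 -m jog '[[25,[-0.07,0.03,-0.015],[0,0,0]],[25,[-0.07,0.03,-0.015],[0,0,0]]]'; python3 -m jog '[[35,[0,0,0],[0,0,0]],[38,[0,0,0],[0,0,0]],[42,[0,0,0],[0,0,0]],[50,[0,0,0],[0,0,0]],[60,[0,0,0],[0,0,0]],[60,[0,0,0],[0,0,0]],[60,[0,0,0],[0,0,0]]]';python3 look.py side6 side .505 .219 .05 40
```

```text
time_s: 8.75
tcp_pos: [0.5039, 0.2195, 0.0464]
tool_rot: [-0.372, 0.601, 0.372, 0.602]
wrist_force: [-1.0, 0.1, -0.4]
gripper_width: 0.325
time_s: 9.45
tcp_pos: [0.5039, 0.2194, 0.0463]
tool_rot: [-0.372, 0.602, 0.372, 0.602]
wrist_force: [0.3, 0.4, 0.8]
gripper_width: 0.699
off 169 139 scale 7
```

View pics/side6.png

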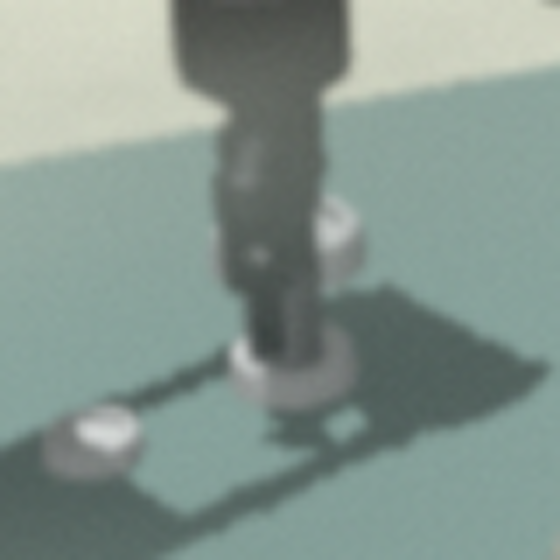

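```bash
python3 -m jog '[[75,[0,0,0],[0,0,0]],[85,[0,0,0],[0,0,0]],[85,[-0.3,0,0],[0,0,0]],[85,[-0.8,0,0],[0,0,0]],[85,[-1.5,0,0],[0,0,0]],[85,[-2.3,0,0],[0,0,0]],[85,[-3.1,0,0],[0,0,0]],[85,[-3.9,0,0],[0,0,0]],[85,[-4.6,0,0],[0,0,0]],[85,[-5.1,0,0],[0,0,0]],[85,[-5.3,0,0],[0,0,0]],[85,[-5.3,-0.5,-0.6],[0,0,0]],[85,[-5.3,-1.3,-1.6],[0,0,0]],[85,[-5.3,-2.2,-2.7],[0,0,0]],[85,[-5.3,-3.1,-3.8],[0,0,0]],[85,[-5.3,-4.0,-4.9],[0,0,0]],[85,[-5.3,-4.8,-5.8],[0,0,0]],[85,[-5.3,-5.3,-6.4],[0,0,0]],[85,[-5.3,-5.5,-6.67],[0,0,0]],[85,[-5.3,-5.5,-6.67],[0,0,0]]]'
python3 look.py side7 side .505 .219 .04 40;python3 look.py top7 top .505 .219 .04 40; python3 look.py side7b side .562 -.033 .1 50
python3 - <<'E'
from h import *
from station import ctrl
s=ctrl.state();print(s['tcp_pos'],shift(np.array([.562,-.033,.102])-s['tcp_pos'],s['tool_rot']))
E
```

```text
time_s: 11.5
tcp_pos: [0.5618, -0.0342, 0.2046]
tool_rot: [-0.371, 0.602, 0.371, 0.601]
wrist_force: [-0.2, 0.2, 0.1]
gripper_width: 0.992
off 170 141 scale 7
off 127 184 scale 7
off 209 149 scale 5
[ 0.56175055 -0.03209561  0.20516194] [ 3.439 -0.023 -0.025]
```

View pics/side7.png

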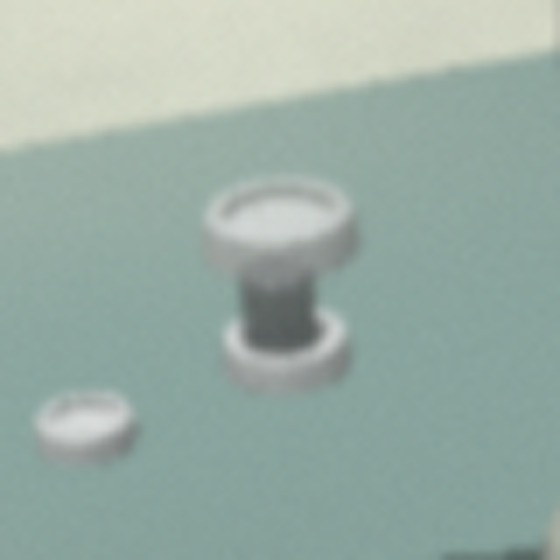

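View pics/top7.png

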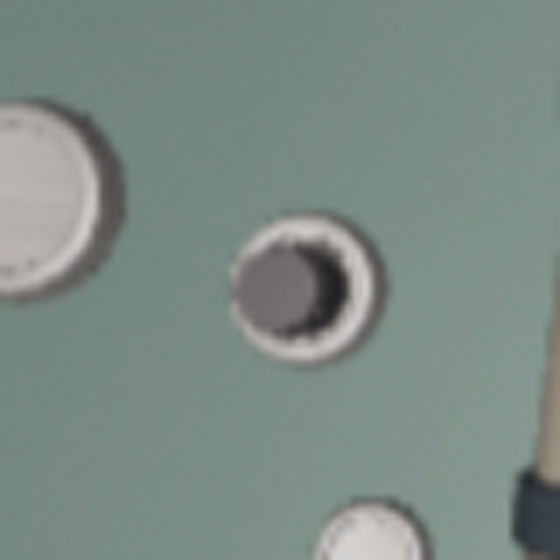

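View pics/side7b.png

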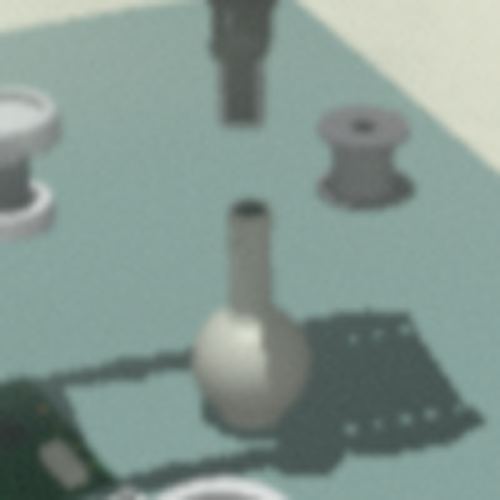

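```bash
python3 - <<'E'
from h import *
for off in[(0,0)]:
  for z in(.05,.056):print(z,(proj('top',(.5054,.2193,z))[0]-[127,184])*7+3, (proj('top',(.5054,.2193,.016))[0]-[127,184])*7+3)
print((proj('side',(.562,-.033,.125))[0]-[209,149])*5+2,(proj('side',(.562,-.033,.032))[0]-[209,149])*5+2)
E
```

```text
0.05 [276.82715517 287.39114806] [303.13887319 291.27509657]
0.056 [271.97495454 286.67490074] [303.13887319 291.27509657]
[252.05086099 210.39347764] [253.5415231  361.31903982]
```

```bash
python3 -m jog '[[85,[0.3,0,0],[0,0,0]],[85,[0.8,0,0],[0,0,0]],[85,[1.3,0,0],[0,0,0]],[85,[1.8,0,0],[0,0,0]],[85,[2.3,0,0],[0,0,0]],[85,[2.8,0,0],[0,0,0]],[85,[3.2,0,0],[0,0,0]],[85,[3.4,0,0],[0,0,0]],[85,[3.4,0,0],[0,0,0]],[60,[3.4,0,0],[0,0,0]],[45,[3.4,0,0],[0,0,0]],[35,[3.4,0,0],[0,0,0]],[28,[3.4,0,0],[0,0,0]],[22,[3.4,0,0],[0,0,0]],[15,[3.4,0,0],[0,0,0]],[12,[3.4,0,0],[0,0,0]],[12,[3.4,0,0],[0,0,0]],[12,[3.4,0,0],[0,0,0]],[12,[3.4,0,0],[0,0,0]]]' 40; python3 -m jog '[[12,[0,0,0],[0,0,0]],[12,[0,0,0],[0,0,0]],[12,[-0.1,0,0],[0,0,0]],[12,[-0.3,0,0],[0,0,0]],[12,[-0.5,0,0],[0,0,0]],[12,[-0.5,0,0],[0,0,0]]]' 80;python3 look.py side8 side .562 -.033 .1 50
```

```text
time_s: 13.55
tcp_pos: [0.5622, -0.0334, 0.1037]
tool_rot: [-0.372, 0.601, 0.372, 0.602]
wrist_force: [-0.2, -0.9, 4.0]
gripper_width: 0.242
time_s: 14.15
tcp_pos: [0.5623, -0.0333, 0.1193]
tool_rot: [-0.372, 0.601, 0.371, 0.602]
wrist_force: [-0.4, -0.1, -1.6]
gripper_width: 0.238
off 209 149 scale 5
```

View pics/side8.png

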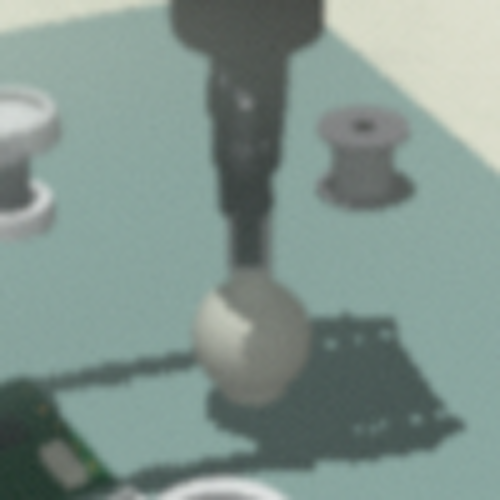

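```bash
python3 - <<'E'
from h import *
from station import ctrl
s=ctrl.state();print(s['tcp_pos'],shift(np.array([.473,-.2007,.23])-s['tcp_pos'],s['tool_rot']))
E
```

```text
[ 0.56217916 -0.0333419   0.1187729 ] [-3.71   0.161 -6.318]
```

```bash
python3 -m jog '[[12,[-0.3,0,0],[0,0,0]],[12,[-0.8,0,0],[0,0,0]],[12,[-1.4,0,0],[0,0,0]],[12,[-2.1,0,0],[0,0,0]],[12,[-2.8,0,0],[0,0,0]],[12,[-3.3,0,0],[0,0,0]],[12,[-3.6,0,-0.3],[0,0,0]],[12,[-3.7,0,-0.8],[0,0,0]],[12,[-3.7,0.05,-1.5],[0,0,0]],[12,[-3.7,0.05,-2.2],[0,0,0]],[12,[-3.7,0.1,-2.9],[0,0,0]],[12,[-3.7,0.1,-3.6],[0,0,0]],[12,[-3.7,0.1,-4.3],[0,0,0]],[12,[-3.7,0.15,-5.0],[0,0,0]],[12,[-3.7,0.15,-5.6],[0,0,0]],[12,[-3.7,0.15,-6.0],[0,0,0]],[12,[-3.7,0.16,-6.25],[0,0,0]],[12,[-3.7,0.16,-6.32],[0,0,0]],[12,[-3.7,0.16,-6.32],[0,0,0]],[12,[-3.7,0.16,-6.32],[0,0,0]]]' 80;python3 look.py side9 side .473 -.2 .12 55;python3 look.py top9 top .473 -.2 .12 50
python3 - <<'E'
from h import *
from station import ctrl
s=ctrl.state();print(s['tcp_pos'],R.from_quat(s['tool_rot']).as_matrix().round(4),shift(np.array([.473,-.2007,.175])-s['tcp_pos'],s['tool_rot']))
E
```

```text
time_s: 16.2
tcp_pos: [0.4731, -0.2003, 0.2292]
tool_rot: [-0.372, 0.601, 0.372, 0.601]
wrist_force: [-0.7, 0.3, -2.3]
gripper_width: 0.239
off 197 181 scale 5
off 290 189 scale 5
[ 0.47312272 -0.20021176  0.22924637] [[ 0.000e+00 -8.948e-01  4.464e-01]
 [ 2.000e-04  4.464e-01  8.948e-01]
 [-1.000e+00  1.000e-04  2.000e-04]] [ 1.808 -0.004 -0.017]
```

View pics/side9.png

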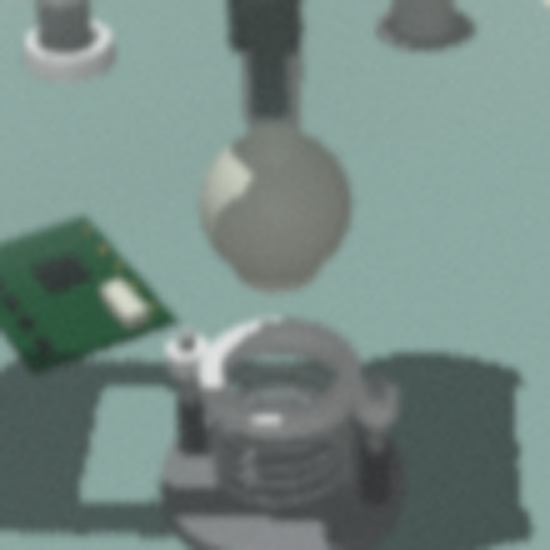

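View pics/top9.png

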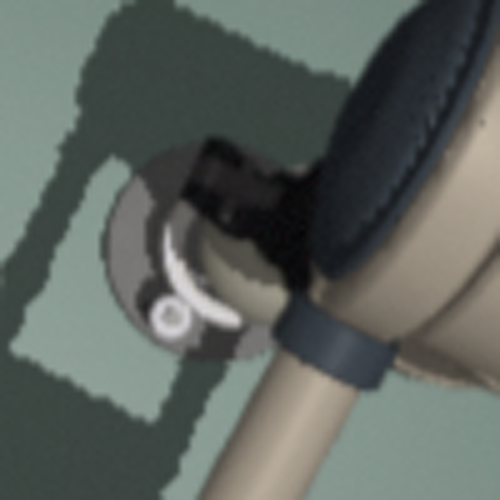

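```bash
python3 - <<'E'
from h import *
print((proj('side',(.4731,-.2003,.1577))[0]-[197,181])*5+2,(proj('side',(.4731,-.2003,.072))[0]-[197,181])*5+2)
im=np.load('pics/side9.npy').mean(2)
for v in(218,220,222,224): print(v,im[v,232:274].round().astype(int))
E
```

```text
[278.75588374 206.23690047] [282.08677196 367.75758849]
218 [154 153 154 154 153 151 158 168 174 180 183 187 188 179 151 130 124 124
 124 125 126 124 124 124 122 122 123 122 121 119 117 115 112 112 122 143
 153 156 156 157 156 154]
220 [156 156 155 153 151 151 156 162 168 173 170 160 150 139 128 124 125 127
 126 127 126 126 126 125 122 124 123 121 120 120 119 116 114 114 115 138
 150 155 156 156 158 158]
222 [154 155 155 154 146 144 146 153 155 146 132 124 123 123 123 125 124 127
 128 129 128 128 126 125 123 125 122 120 120 120 118 116 116 111 115 136
 151 156 156 155 156 155]
224 [154 155 155 153 150 138 137 138 130 122 120 122 121 122 123 124 125 126
 126 127 128 127 127 124 126 123 122 121 121 120 117 116 115 112 118 141
 154 156 156 155 155 158]
```

```bash
python3 -m jog '[[12,[0.2,0,0],[0,0,0]],[12,[0.6,0,0],[0,0,0]],[12,[1.0,0,0],[0,0,0]],[12,[1.4,0,0],[0,0,0]],[12,[1.7,0,0],[0,0,0]],[12,[1.9,0,0],[0,0,0]],[12,[2.0,0,0],[0,0,0]],[12,[2.0,0,0],[0,0,0]]]' 80;python3 -m jog '[[12,[0.1,0,0],[0,0,0]],[12,[0.15,0,0],[0,0,0]],[12,[0.2,0,0],[0,0,0]],[12,[0.2,0,0],[0,0,0]]]'; python3 look.py side10 side .473 -.2 .1 55
```

```text
time_s: 17.1
tcp_pos: [0.4727, -0.2007, 0.1689]
tool_rot: [-0.372, 0.602, 0.372, 0.601]
wrist_force: [0.2, 0.1, -1.2]
gripper_width: 0.24
time_s: 17.5
tcp_pos: [0.4728, -0.2007, 0.1632]
tool_rot: [-0.372, 0.602, 0.372, 0.602]
wrist_force: [-0.6, -0.5, -1.4]
gripper_width: 0.237
off 197 188 scale 5
```

View pics/side10.png

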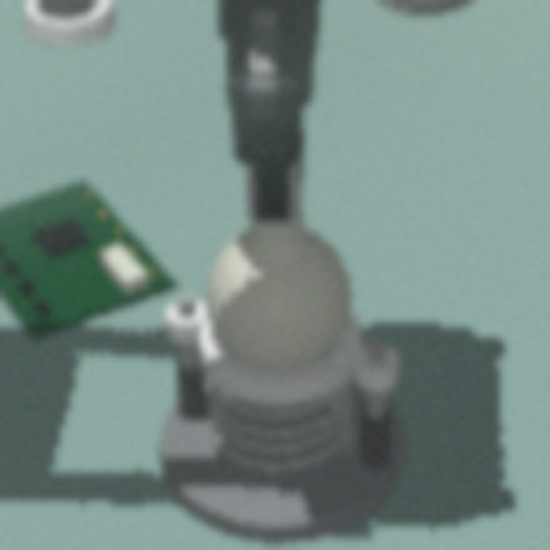

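```bash
python3 -m jog '[[12,[0.04,0,0],[0,0,0]],[12,[0.08,0,0],[0,0,0]],[12,[0.08,0,0],[0,0,0]]]';python3 -m jog '[[12,[0.05,0,0],[0,0,0]],[12,[0.1,0,0],[0,0,0]],[12,[0.1,0,0],[0,0,0]]]';python3 -m jog '[[12,[0.05,0,0],[0,0,0]],[12,[0.1,0,0],[0,0,0]],[12,[0.1,0,0],[0,0,0]]]'
```

```text
time_s: 17.85
tcp_pos: [0.4731, -0.2009, 0.1616]
tool_rot: [-0.372, 0.601, 0.371, 0.602]
wrist_force: [-0.5, -0.3, 2.8]
gripper_width: 0.237
time_s: 18.15
tcp_pos: [0.473, -0.2009, 0.1581]
tool_rot: [-0.372, 0.601, 0.371, 0.602]
wrist_force: [-0.0, 0.1, 3.7]
gripper_width: 0.238
time_s: 18.45
tcp_pos: [0.473, -0.2009, 0.155]
tool_rot: [-0.372, 0.601, 0.371, 0.602]
wrist_force: [-0.3, 0.5, 4.6]
gripper_width: 0.236
```

```bash
python3 -m jog '[[12,[0.06,0,0],[0,0,0]],[12,[0.12,0,0],[0,0,0]],[12,[0.18,0,0],[0,0,0]],[12,[0.24,0,0],[0,0,0]],[12,[0.3,0,0],[0,0,0]],[12,[0.3,0,0],[0,0,0]]]';python3 -m jog '[[12,[0.04,0,0],[0,0,0]],[12,[0.08,0,0],[0,0,0]],[12,[0.08,0,0],[0,0,0]]]';python3 -m jog '[[12,[0.03,0,0],[0,0,0]],[12,[0.06,0,0],[0,0,0]],[12,[0.06,0,0],[0,0,0]]]' 100
```

```text
time_s: 19.05
tcp_pos: [0.4732, -0.2009, 0.1467]
tool_rot: [-0.372, 0.601, 0.371, 0.602]
wrist_force: [-1.0, -0.0, 8.0]
gripper_width: 0.236
time_s: 19.35
tcp_pos: [0.4732, -0.2009, 0.1447]
tool_rot: [-0.372, 0.601, 0.371, 0.602]
wrist_force: [-0.5, -0.1, 8.9]
gripper_width: 0.237
time_s: 19.65
tcp_pos: [0.4732, -0.2009, 0.143]
tool_rot: [-0.372, 0.601, 0.371, 0.602]
wrist_force: [-1.7, 2.0, 9.6]
gripper_width: 0.236
```

```bash
python3 -m jog '[[12,[0.03,0,0],[0,0,0]],[12,[0.06,0,0],[0,0,0]],[12,[0.06,0,0],[0,0,0]]]';python3 -m jog '[[12,[0.03,0,0],[0,0,0]],[12,[0.06,0,0],[0,0,0]],[12,[0.06,0,0],[0,0,0]]]'
```

```text
time_s: 19.95
tcp_pos: [0.4733, -0.201, 0.1417]
tool_rot: [-0.372, 0.601, 0.371, 0.602]
wrist_force: [-2.1, 0.5, 13.0]
gripper_width: 0.235
time_s: 20.25
tcp_pos: [0.4735, -0.2011, 0.1416]
tool_rot: [-0.373, 0.601, 0.371, 0.602]
wrist_force: [-2.6, 1.3, 18.3]
gripper_width: 0.238
```

```bash
python3 -m jog '[[12,[0.03,0,0],[0,0,0]],[12,[0.05,0,0],[0,0,0]],[12,[0.05,0,0],[0,0,0]],[12,[0.05,0,0],[0,0,0]]]'; python3 look.py side11 side .473 -.2 .1 55;  python3 look.py side11b side .505 .219 .04 40; python3 look.py side11c side .47 0 .04 130;python3 - <<'E'
from h import *
for z in(.052,.072):
    q=(proj('side',circ((.4731,-.2006,z),.036))-[197,188])*5+2;print(z,q[:,1].min(),q[:,1].max(),q[:,0].min(),q[:,0].max())
E
```

```text
time_s: 20.65
tcp_pos: [0.4736, -0.2011, 0.1415]
tool_rot: [-0.373, 0.601, 0.37, 0.602]
wrist_force: [-6.8, 3.7, 23.2]
gripper_width: 0.232
off 197 188 scale 5
off 170 141 scale 7
off 92 90 scale 2
0.052 317.52179335570133 423.47864547391066 202.0902469341122 364.0051358656687
0.072 282.8014619554916 387.3737181356354 200.41848021890613 364.21919625827724
```

View pics/side11.png

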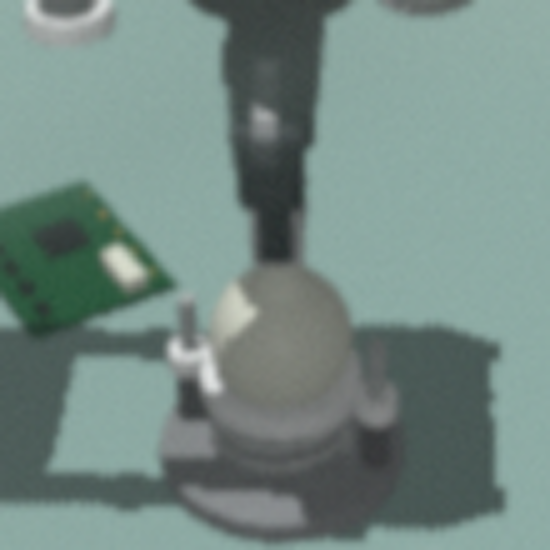

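View pics/side11b.png

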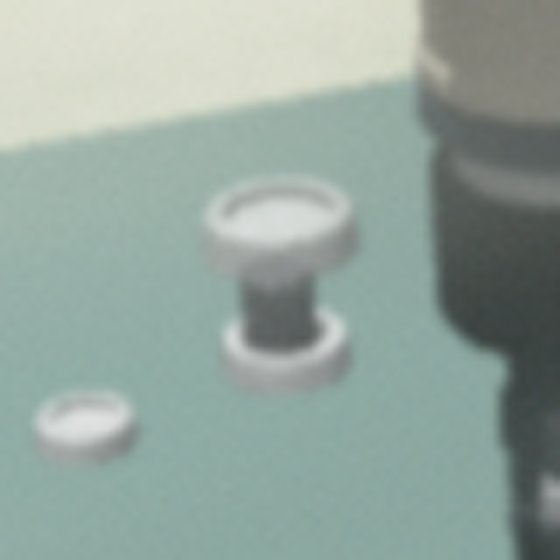

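View pics/side11c.png

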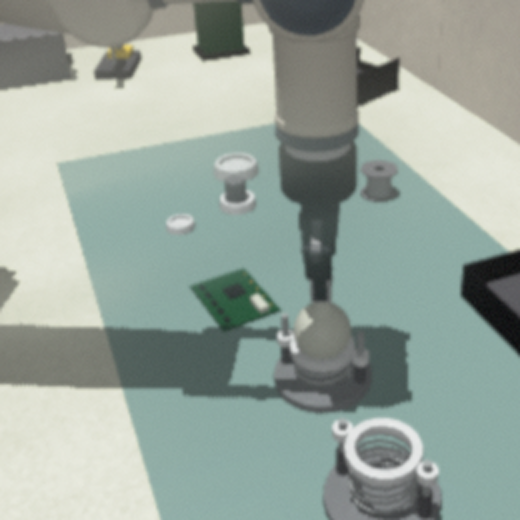

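```bash
python3 -m jog '[[12,[-0.04,0,0],[0,0,0]],[12,[-0.04,0,0],[0,0,0]],[12,[-0.04,0,0],[0,0,0]],[12,[-0.04,0,0],[0,0,0]],[12,[-0.04,0,0],[0,0,0]],[12,[-0.04,0,0],[0,0,0]]]'
```

```text
time_s: 21.4
tcp_pos: [0.4735, -0.2011, 0.1415]
tool_rot: [-0.373, 0.601, 0.37, 0.602]
wrist_force: [-4.7, 1.9, 18.9]
gripper_width: 0.234
```

```bash
python3 -c "
from station import ctrl
print(ctrl.job_done()); s=ctrl.state(); print(s['time_s'],s['tcp_pos'],s['wrist_force'])"
```

```text
the job is handed in; nothing more can be done
None
the job is handed in; nothing more can be done
```

I handed the job in at about 21.4 s. The cap is parked in the middle-sized cap rest, and the gripper is still holding the flask down on the stop of the left-hand cradle.

- **Cap:** I set it rim-down in the pocket and let go. A top picture puts its top within about half a pixel of where a cap flat on the pocket floor should be. The later side view shows it upright and still in place. From the side, the large rest hides the top of the cap, so I could not measure its height from two views.
- **Flask:** I carried it by the neck and pressed it down about 20 mm. The tool then stopped at z = 0.1415 m while the upward force rose from 13 to 23 N. I eased that to about 19 N, and the tool did not move. In the side pictures the ring dropped by about as much as 20 mm should.
- **Bystanders:** the reel and the board look untouched in the last side picture; only part of the bin was in view. The arm went near none of them.

**Small disagreements:**
- The two camera views differ by about 0.5 px (1–2 mm).
- The gripper read about 28 mm on the 33 mm cap.
- About 5 N of sideways force remained while holding the flask down.
- I could not read the state after handing in, so the last second is unchecked.

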